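Shut the two vents of the long propagator

ROBOT

A 6-joint arm with a two-finger parallel gripper is mounted at the origin on the work surface. World frame = base frame: x ahead of the robot, y to its left, z up, the work surface at z = 0. Lengths are in m, angles in rad, forces in N, time in s.
With the tool pointing down it reaches from about 0.3 to 1 m from the base axis. Payload 5.1 kg.
Tool frame: the origin (TCP) lies at the very end of the fingers, on their centre line; the grasp point (between the pads) lies 19 mm behind it; z points along the fingers, y is the direction in which the jaws open and shut (so a half turn about z gives the same grasp; the last joint's range is limited). The gripper opens to 95 mm and grips with 3 to 60 N. Pads are 20 mm wide; open, the fingers measure 119 mm over their backs; the gripper's body (75 mm by 180 mm) begins 59 mm behind the grasp point.
Start: joints at [1.2, 0.124, 1.65, -0, 1.367, -0.083], TCP at [0.185, 0.623, 0.215] pointing down, gripper open.
Joint ranges: [-2.61, 2.61], [-1.02, 2.33], [0.03, 2.71], [-1.35, 4.49], [0.32, 2.68], [-2.91, 2.91]. Speed limits (rad/s): [2.57, 2.57, 3.14, 3.14, 3.14, 3.14].

INTERFACE

Orientations are given as [roll, pitch, yaw] about the fixed x, y, z axes, in that order (R = Rz(yaw) Ry(pitch) Rx(roll)).
In Python, from rig import ctrl gives the robot as it stands.
- The arm moves only by the tool carry_out, never from a script. Its argument "moves" is a list that holds one entry, the list of rows, each a list of 5 numbers: the shift along the tool's x, y, z in units of 30 mm (1.0 is 30 mm), then the turn about the tool's z in units of 6 degrees (1.0 is 6 degrees), then the opening, from -1 (shut) to 1 (fully open), so that 0 is half open. In form: [[[dx, dy, dz, yaw, grip], ...]]. A call has 1 to 20 rows; each row is the pose to reach, as a shift and turn from the pose commanded when the call began, along the tool's axes at that moment; what a row does not reach only later rows make up. A row lasts 1/12 s, in which the tool goes at most 41.7 mm and 7.16 degrees, less where a joint would pass 70% of its speed; a pose out of reach is approached as far as the arm can. A call with a gripper value outside its range is refused whole. The fingers move at their own pace and stop on an object; the grip force is fixed at half the most. Time passes only in rows, so rows that repeat a pose let the fingers close. It gives the time, the measured TCP pose, the force and the opening at its end, in the units of the state.
- ctrl.read_state(): the state, without advancing time (a new reading comes with each control period).
- ctrl.read_camera(name): name is "side" or "top"; returns the picture (400x640x3 uint8, red, green, blue); there is no depth.
- ctrl.camera_model(name): a dict with "fx", "fy", "cx", "cy" (pixels), "rvec" (rotation vector, rad) and "tvec" (3), from world to camera coordinates, as OpenCV has them. Camera axes: x right, y down, z forward; pixel columns grow to the right and rows downward; lengths in m; the calibration is good to about 2 mm. A picture is of the moment at which its call begins. camera_model takes no time and is no camera call.
- ctrl.sign_off(): hands the job in, once; it reports no verdict.
The state is a dict: "time_s": time; "joint_pos": joint angles; "joint_velocities": joint speeds; "joint_efforts": joint torques, N m; "tool_pos": TCP position; "orientation": TCP orientation; "contact_force": force on the tool from outside, world axes, zero at the start; "moment": the same for the moment, N m; "gripper_width": opening from 0.0 (shut) to 1.0 (fully open).
Only numpy, scipy, OpenCV 4.12 (cv2) and the standard library are available. Lean on these libraries where they do the work, as an engineer would, in place of code of your own. Each camera call takes 0.05 s, during which the arm holds its last target.

TASK

The cuttings in the long propagator are drying out: with the fingertips, gently press both vent plugs in its top fully home. Leave the vents of the two round covers open, lift nothing, and do not shift the covers, the round gauge lying between the plugs or the pot; finish with the hand clear of everything.

Things in the scene. Friction and masses are not known exactly. Their poses are not given: they have to be found in the camera images.
- propagator_mid (a point): Long propagator, loose on the bench, 0.6 to 1.0 kg: black tray 280 x 130 mm and 40 mm high with a clear box-shaped cover on it, flat top 264 x 114 mm at 120 mm above the bench, cuttings in soil inside. Point: centre of its flat top; its x axis runs along the 280 mm length, z up. Vent plug A is 70 mm along +x, vent plug B 70 mm along -x from this point, both on the centre line.
- vent_a_top (a point): Centre of the upper face of vent plug A of the long propagator: a grey upright disc, 30 mm across, in a black collar 42 mm across that rises 4 mm above the cover. Open, the face stands 16 mm above the flat top, pressed home 6 mm above it (2 mm proud of the collar).
- vent_b_top (a point): Centre of the upper face of vent plug B of the long propagator, the same as plug A, at the other end.
- vent_a (a joint): Press of vent plug A, m: 0 fully up (open), 0.010 fully home (shut), where it meets a hard stop. Slides straight down against about 3 N of friction, no spring: it stays where it is left. Starts 0 to 1.5 mm down.
- vent_b (a joint): Press of vent plug B, m: as for plug A.
- tall_cover: Tall round clear cover over a plant, loose, 120 mm across, 160 mm high, black foot, one vent plug of the same kind in the middle of its top (its face up to 176 mm above the bench). To be left alone. Origin: centre of its underside.
- tall_cover_vent (a joint): Press of the tall round cover's vent plug, m: 0 up (open), 0.010 shut. To be left open.
- low_cover: Low round clear cover over a plant, loose, 140 mm across, 100 mm high, black foot, one vent plug of the same kind in the middle of its top (its face up to 116 mm above the bench). To be left alone. Origin: centre of its underside.
- low_cover_vent (a joint): Press of the low round cover's vent plug, m: 0 up (open), 0.010 shut. To be left open.
- gauge: Puck-shaped white hygrometer with a black face, 36 mm across, 18 mm high, lying loose on the long propagator's top roughly half-way between its two plugs. To be left alone. Origin: centre of its underside.
- pot: Small terracotta pot with a cutting, loose, 78 mm across, pot 70 mm high, leaves to about 145 mm, beyond the covers. To be left alone. Origin: centre of its underside.

How it is judged:
By the outcome, as a careful person would: the job done as asked, in the order asked, and still so for the second after the job is handed in, with the robot touching nothing.
It also fails if it takes over 40 s, if anything falls off the work surface, if the arm or the gripper's body presses on something with over 40 N, if the wrist force passes 120 N, or if a joint passes its speed limit or range.

## Working session

There is one attempt and no reset: what is moved stays moved. The work goes in short steps, Python scripts to look and compute and a tool call to move; the robot and the scene stay as the last step left them, time stands still between calls to the robot, and variables do not carry over. Pictures are saved under pics/ and viewed, and the job is handed in when it is done.

Besides the shell and the picture viewer there is one more tool, called by a JSON object that holds its "fn" and its "kwargs", one argument or row to a line. carry_out: Moves the arm, as the interface text tells. Its arguments: {"type":"object","properties":{"moves":{"type":"array"}},"required":["moves"]}

```bash
mkdir -p pics; python3 - <<'E'
from rig import ctrl
import cv2
for n in ("side","top"):
    im=ctrl.read_camera(n); cv2.imwrite(f"pics/{n}0.png",im[:,:,::-1]); print(n,ctrl.camera_model(n))
s=ctrl.read_state(); print({k:s[k] for k in ("time_s","tool_pos","orientation","contact_force","gripper_width")})
E
```

```text
side {'fx': 375.72283473162787, 'fy': 375.72283473162787, 'cx': 315.01447872905896, 'cy': 196.66551035746596, 'rvec': array([ 2.03961258, -0.66785341,  0.34538673]), 'tvec': array([-0.50715154,  0.296237  ,  0.7852785 ])}
top {'fx': 504.0544528770426, 'fy': 504.0544528770426, 'cx': 323.2524769452874, 'cy': 198.31021573716683, 'rvec': array([ 2.23002176, -1.97007597,  0.21357268]), 'tvec': array([-0.07440417,  0.62564307,  1.36328061])}
{'time_s': 0.1, 'tool_pos': array([0.18430284, 0.62273067, 0.21351415]), 'orientation': array([-3.13973782e+00, -1.84674913e-04,  2.85378718e+00]), 'contact_force': array([ 0.49473638, -0.82028876, -1.16267697]), 'gripper_width': 0.9972475795152568}
```

View pics/side0.png

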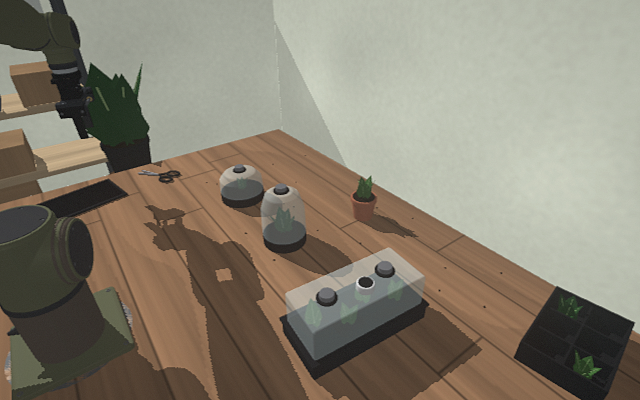

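View pics/top0.png

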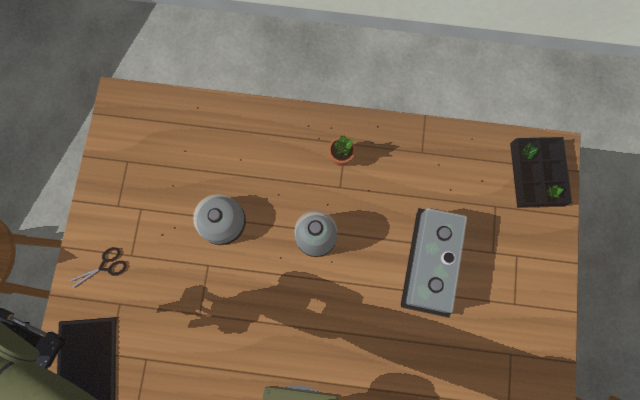

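The side view shows the propagator's plugs near (327,297) and (385,269), with the gauge near (365,284). In the top view the plugs are near (444,233) and (436,285), with the gauge at (448,258). Next I'll zoom in and measure.

```bash
cat > h.py <<'E'
import numpy as np, cv2
from rig import ctrl
def cam(n):
    m=ctrl.camera_model(n); K=np.array([[m['fx'],0,m['cx']],[0,m['fy'],m['cy']],[0,0,1.]])
    return K,np.array(m['rvec'],float),np.array(m['tvec'],float)
def ray(n,u,v,z):
    K,r,t=cam(n);R=cv2.Rodrigues(r)[0]; d=R.T@np.linalg.inv(K)@[u,v,1]; c=-R.T@t
    return c+d*(z-c[2])/d[2]
def proj(n,p):
    K,r,t=cam(n); return cv2.projectPoints(np.array(p,float).reshape(-1,1,3),r,t,K,None)[0].reshape(-1,2)
def tri(us,ut):
    P=[]
    for n in("side","top"):
        K,r,t=cam(n);P.append(K@np.c_[cv2.Rodrigues(r)[0],t])
    X=cv2.triangulatePoints(P[0],P[1],np.array(us,float).reshape(2,1),np.array(ut,float).reshape(2,1)).ravel()
    return X[:3]/X[3]
E
python3 - <<'E'
from h import *
np.set_printoptions(precision=4,suppress=True)
t=cv2.imread("pics/top0.png");s=cv2.imread("pics/side0.png")
a=cv2.resize(t[195:325,395:480],None,fx=4.5,fy=4.5,interpolation=0);b=cv2.resize(s[240:380,275:435],None,fx=4.5,fy=4.5,interpolation=0)
cv2.imwrite("pics/tz.png",a);cv2.imwrite("pics/sz.png",b[:600])
for n,l in(("side",[(327,297),(385,269)]),("top",[(436,285),(444,233)])):
    for p in l: print(n,p,ray(n,*p,.136))
print(tri((327,295),(436,285)),tri((385,267),(444,233)))
print(ray("top",448,258,.138),ray("top",315,228,.176),ray("top",214,215,.116))
E
```

```text
side (327, 297) [ 0.419  -0.3284  0.136 ]
side (385, 269) [ 0.5563 -0.3385  0.136 ]
top (436, 285) [ 0.4224 -0.3179  0.136 ]
top (444, 233) [ 0.5612 -0.3287  0.136 ]
[ 0.4236 -0.3196  0.1303] [ 0.5628 -0.3303  0.1312]
[ 0.496  -0.3435  0.138 ] [0.5261 0.0121 0.176 ] [0.5368 0.291  0.116 ]
```

View pics/tz.png

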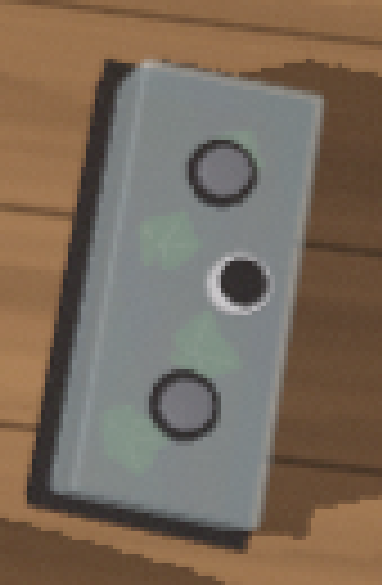

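View pics/sz.png

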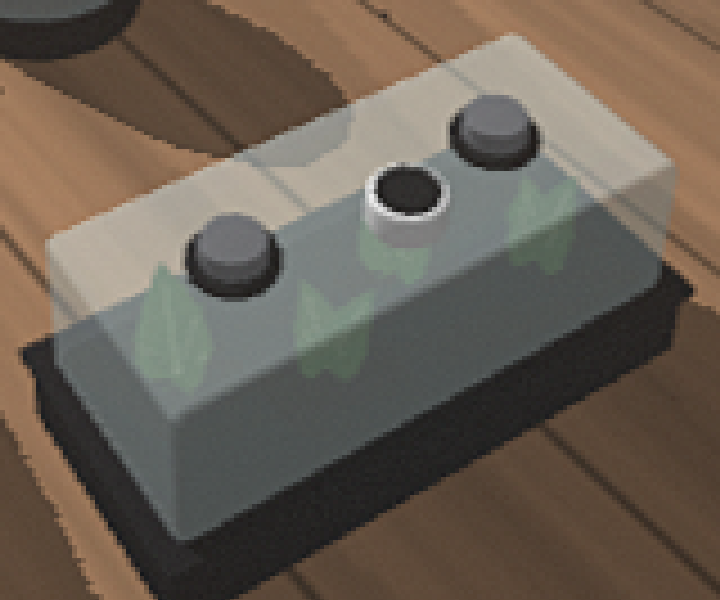

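```bash
python3 - <<'E'
from h import *
np.set_printoptions(precision=4,suppress=True)
t=cv2.imread("pics/top0.png");s=cv2.imread("pics/side0.png")
def blob(im,c,lo,hi,r=9):
    x,y=c; w=im[y-r:y+r+1,x-r:x+r+1].astype(int); m=((w.min(2)>=lo)&(w.max(2)<=hi)&(np.ptp(w,axis=2)<22)).astype(np.uint8)
    n,l,st,ce=cv2.connectedComponentsWithStats(m); k=l[r,r]
    print(c,im[y,x],"area",st[k,4],st[k,2:4],ce[k]+[x-r,y-r]); return ce[k]+[x-r,y-r]
print(s[285:310,327].tolist()[::2])
T=[blob(t,c,80,150) for c in((436,285),(444,233))]
S=[blob(s,c,85,150) for c in((327,293),(385,265))]
for a,b in zip(S,T):
    print("tri",tri(a,b),"top ray",ray("top",*b,.1355),"side ray",ray("side",*a,.1355))
st=ctrl.read_state();R=cv2.Rodrigues(np.zeros(3))[0]
from scipy.spatial.transform import Rotation as Ro
R=Ro.from_euler('xyz',st['orientation']).as_matrix();print(R)
for p in((.43,.1,.22),(.425,-.32,.17)): print(p,R.T@(np.array(p)-st['tool_pos'])/.03)
E
```

```text
[[157, 171, 180], [130, 132, 135], [116, 112, 112], [116, 111, 113], [113, 111, 111], [114, 111, 111], [120, 118, 116], [75, 73, 75], [76, 75, 75], [37, 39, 41], [32, 33, 36], [131, 131, 124], [128, 129, 122]]
(436, 285) [121 115 118] area 106 [12 12] [435.8396 284.5943]
(444, 233) [121 116 118] area 284 [19 19] [444.1373 232.8979]
(327, 293) [113 111 111] area 151 [18 12] [326.2517 292.8344]
(385, 265) [116 113 113] area 120 [17 11] [384.3833 265.4   ]
tri [ 0.4239 -0.318   0.1346] top ray [ 0.4234 -0.3175  0.1355] side ray [ 0.4244 -0.319   0.1355]
tri [ 0.5621 -0.3295  0.1355] top ray [ 0.5616 -0.3291  0.1355] side ray [ 0.5632 -0.3298  0.1355]
[[-0.9589  0.2838 -0.0007]
 [ 0.2838  0.9589 -0.0017]
 [ 0.0002 -0.0019 -1.    ]]
(0.43, 0.1, 0.22) [-12.7989 -14.3834  -0.1919]
(0.425, -0.32, 0.17) [-16.6133 -27.8517   1.4991]
```

{"fn": "carry_out", "kwargs": {
  "moves": [
    [[-1, -1.1, -0.2, 0, -1], [-2, -2.2, -0.3, 0, -1], [-3, -3.3, -0.4, 0, -1], [-4, -4.4, -0.4, 0, -1], [-5, -5.5, -0.4, 0, -1], [-6, -6.7, -0.4, 0, -1], [-7, -7.8, -0.4, 0, -1], [-8, -8.9, -0.4, 0, -1], [-9, -10, -0.4, 0, -1], [-10, -11.2, -0.4, 0, -1], [-11, -12.3, -0.4, 0, -1], [-12, -13.4, -0.4, 0, -1], [-12.8, -14.4, -0.4, 0, -1], [-13.1, -15.4, -0.4, 0, -1], [-13.4, -16.4, -0.4, 0, -1], [-13.7, -17.4, -0.4, 0, -1], [-14, -18.4, -0.4, 0, -1], [-14.3, -19.4, -0.4, 0, -1], [-14.5, -20.4, -0.4, 0, -1], [-14.5, -20.4, -0.4, 0, -1]]
  ]
}}

```text
time_s: 1.77
tool_pos: [0.4272, -0.0911, 0.2262]
orientation: [-3.14, -0.001, 2.848]
contact_force: [0.3, 0.1, 0.2]
gripper_width: 0.004
```

```bash
cat > d.py <<'E'
from h import *
import sys
from scipy.spatial.transform import Rotation as Ro
np.set_printoptions(precision=4,suppress=True)
st=ctrl.read_state();R=Ro.from_euler('xyz',st['orientation']).as_matrix()
print(st['time_s'],st['tool_pos'],st['orientation'],st['contact_force'],st['gripper_width'],st['joint_pos'])
for p in((.4238,-.318,.16),(.5622,-.3295,.16)): print(p,R.T@(np.array(p)-st['tool_pos'])/.03)
E
python3 d.py
```

```text
1.7667 [ 0.4272 -0.0911  0.2262] [-3.1398 -0.0005  2.8479] [0.2685 0.1105 0.2026] 0.004177211162645684 [-0.3318 -0.3807  2.087  -0.0018  1.4358 -1.6087]
(0.4238, -0.318, 0.16) [-2.0836 -7.2692  2.2199]
(0.5622, -0.3295, 0.16) [-6.6103 -6.3007  2.2158]
```

{"fn": "carry_out", "kwargs": {
  "moves": [
    [[-0.3, -1, 0, 0, -1], [-0.6, -2, 0, 0, -1], [-0.9, -3, 0, 0, -1], [-1.2, -4, 0, 0, -1], [-1.5, -5, 0, 0, -1], [-1.8, -6, 0.2, 0, -1], [-2.0, -6.9, 0.6, 0, -1], [-2.1, -7.3, 1.2, 0, -1], [-2.1, -7.3, 1.8, 0, -1], [-2.1, -7.3, 2.2, 0, -1], [-2.1, -7.3, 2.2, 0, -1], [-2.1, -7.3, 2.2, 0, -1]]
  ]
}}

```text
time_s: 2.77
tool_pos: [0.426, -0.3138, 0.1599]
orientation: [3.141, -0.002, 2.855]
contact_force: [-0.1, 0.4, 0.2]
gripper_width: 0.002
```

```bash
python3 d.py; python3 - <<'E'
from h import *
s=ctrl.read_camera("side");t=ctrl.read_camera("top")
cv2.imwrite("pics/c1.png",np.hstack([cv2.resize(s[180:360,275:435],None,fx=2.5,fy=2.5),cv2.resize(t[195:375,360:500],None,fx=2.5,fy=2.5)])[:,:,::-1])
E
```

```text
2.7667 [ 0.426  -0.3138  0.1599] [ 3.1406 -0.0018  2.8547] [-0.1239  0.4087  0.1734] 0.002396943180861491 [-0.7364 -0.1028  1.9727  0.0001  1.2737 -2.0204]
(0.4238, -0.318, 0.16) [ 0.0304 -0.155  -0.0051]
(0.5622, -0.3295, 0.16) [-4.5029  0.7827 -0.0124]
```

View pics/c1.png

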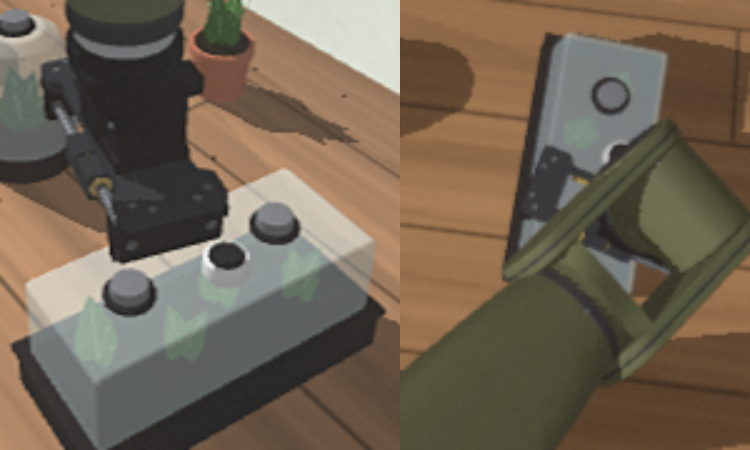

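The side crop shows a broad dark block near the plug, but I can't make out a slim closed fingertip. I'll look at it full-scale with the expected TCP marked.

```bash
python3 - <<'E'
from h import *
from scipy.spatial.transform import Rotation as Ro
st=ctrl.read_state();R=Ro.from_euler('xyz',st['orientation']).as_matrix();p=st['tool_pos']
s=ctrl.read_camera("side")[:,:,::-1].copy();t=ctrl.read_camera("top")[:,:,::-1].copy()
pts=[p,p-R[:,2]*.078,p+R[:,1]*.03,p+R[:,0]*.03]
a=proj("side",pts);b=proj("top",pts);print(a,b,st['gripper_width'],st['tool_pos'])
f=4.5
z=cv2.resize(s[215:345,270:430],None,fx=f,fy=f)
for q,c in zip(a,((0,0,255),(255,0,0),(0,255,0),(0,255,255))): cv2.circle(z,tuple(int(v) for v in (q-[270,215])*f),4,c,-1)
cv2.imwrite("pics/c2.png",z)
z=np.clip(s.astype(float)*1.2,0,255).astype(np.uint8);cv2.imwrite("pics/c3.png",z)
E
```

```text
[[325.87838402 280.53699828]
 [325.61027265 247.41898879]
 [320.30670599 269.90773694]
 [310.36920704 284.68853324]] [[437.09542134 282.61499901]
 [444.29262641 281.08372898]
 [426.12471685 277.88059968]
 [432.90682681 293.57337298]] 0.004964429479739451 [ 0.42691092 -0.31467196  0.16183979]
```

View pics/c2.png

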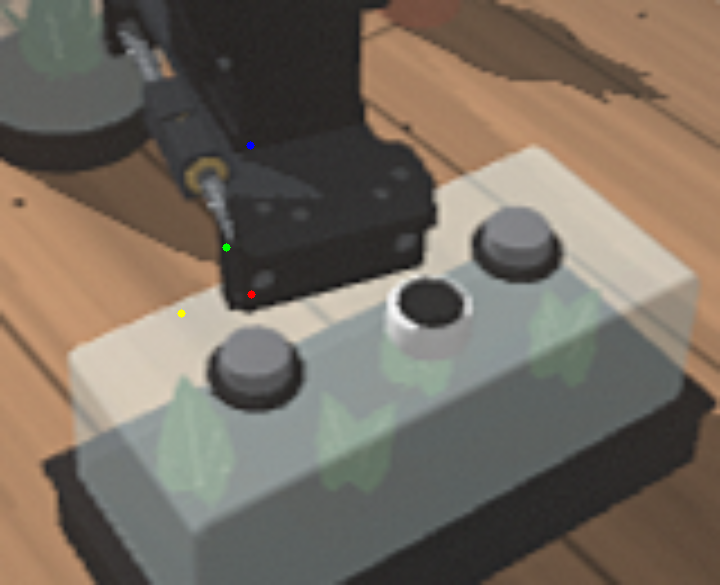

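View pics/c3.png

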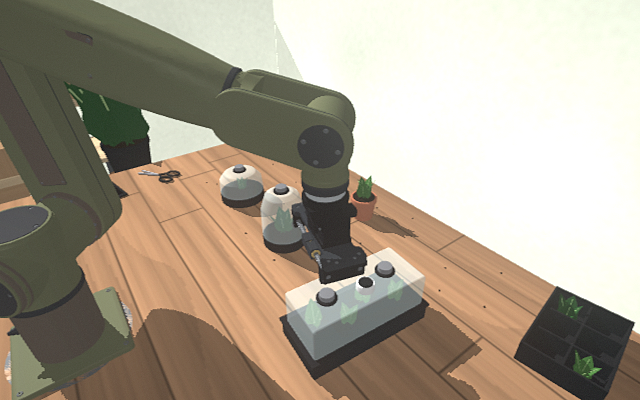

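The block is the end of the gripper body: its computed bottom corners (238,311) and (412,265) match the picture. The body hides the fingers, and the geometry agrees. I'll fix the few mm of lateral error and press in stages, going by force.

{"fn": "carry_out", "kwargs": {
  "moves": [
    [[0.05, -0.15, 0, 0, -1], [0.05, -0.15, 0, 0, -1], [0.05, -0.15, 0.2, 0, -1], [0.05, -0.15, 0.4, 0, -1], [0.05, -0.15, 0.6, 0, -1], [0.05, -0.15, 0.7, 0, -1], [0.05, -0.15, 0.8, 0, -1], [0.05, -0.15, 0.85, 0, -1], [0.05, -0.15, 0.9, 0, -1], [0.05, -0.15, 0.95, 0, -1], [0.05, -0.15, 1.0, 0, -1], [0.05, -0.15, 1.0, 0, -1]]
  ]
}}

```text
time_s: 3.97
tool_pos: [0.4236, -0.3189, 0.1307]
orientation: [-3.141, 0.0, 2.854]
contact_force: [0.1, 1.1, 1.0]
gripper_width: 0.006
```

{"fn": "carry_out", "kwargs": {
  "moves": [
    [[0, 0, 0.04, 0, -1], [0, 0, 0.08, 0, -1], [0, 0, 0.1, 0, -1], [0, 0, 0.1, 0, -1]]
  ]
}}

```text
time_s: 4.3
tool_pos: [0.4236, -0.3189, 0.1276]
orientation: [-3.141, 0.001, 2.854]
contact_force: [-0.0, -1.0, 1.6]
gripper_width: 0.005
```

{"fn": "carry_out", "kwargs": {
  "moves": [
    [[0, 0, 0.03, 0, -1], [0, 0, 0.05, 0, -1], [0, 0, 0.05, 0, -1]]
  ]
}}

```text
time_s: 4.55
tool_pos: [0.4236, -0.3189, 0.1263]
orientation: [-3.141, 0.0, 2.854]
contact_force: [-0.8, 0.7, 2.1]
gripper_width: 0.001
```

{"fn": "carry_out", "kwargs": {
  "moves": [
    [[0, 0, 0.02, 0, -1], [0, 0, 0.04, 0, -1], [0, 0, 0.04, 0, -1]]
  ]
}}

```text
time_s: 4.8
tool_pos: [0.4236, -0.319, 0.1262]
orientation: [-3.141, 0.0, 2.854]
contact_force: [-1.8, 2.1, 7.9]
gripper_width: 0.008
```

{"fn": "carry_out", "kwargs": {
  "moves": [
    [[0, 0, 0.03, 0, -1], [0, 0, 0.03, 0, -1], [0, 0, 0.03, 0, -1]]
  ]
}}

```text
time_s: 5.05
tool_pos: [0.4237, -0.319, 0.1262]
orientation: [-3.141, 0.0, 2.854]
contact_force: [-3.7, 4.4, 12.2]
gripper_width: 0.004
```

{"fn": "carry_out", "kwargs": {
  "moves": [
    [[0, 0, -0.2, 0, -1], [0, 0, -0.7, 0, -1], [0, 0, -1.3, 0, -1], [0, 0, -1.6, 0, -1], [-0.5, 0.1, -1.6, 0, -1], [-1.5, 0.3, -1.6, 0, -1], [-2.5, 0.5, -1.6, 0, -1], [-3.5, 0.7, -1.6, 0, -1], [-4.2, 0.9, -1.6, 0, -1], [-4.5, 1.0, -1.4, 0, -1], [-4.5, 1.0, -1.2, 0, -1], [-4.5, 1.0, -1.2, 0, -1], [-4.5, 1.0, -1.2, 0, -1]]
  ]
}}

```text
time_s: 6.13
tool_pos: [0.5597, -0.3279, 0.1584]
orientation: [3.141, -0.003, 2.853]
contact_force: [-0.6, -0.6, 0.4]
gripper_width: 0.006
```

```bash
python3 d.py; python3 - <<'E'
from h import *
s=ctrl.read_camera("side");t=ctrl.read_camera("top")
cv2.imwrite("pics/c4.png",np.hstack([cv2.resize(s[200:380,275:435],None,fx=2.5,fy=2.5),cv2.resize(t[195:375,360:500],None,fx=2.5,fy=2.5)])[:,:,::-1])
E
python3 d.py
```

```text
6.1333 [ 0.5597 -0.3279  0.1584] [ 3.1409 -0.0031  2.8534] [-0.6068 -0.5749  0.4499] 0.006246887428860211 [-0.6125  0.1625  1.7037 -0.0003  1.2785 -1.895 ]
(0.4238, -0.318, 0.16) [ 4.4373 -0.9716 -0.0404]
(0.5622, -0.3295, 0.16) [-0.0947 -0.0279 -0.0537]
6.2333 [ 0.5602 -0.3284  0.1599] [ 3.1416 -0.0007  2.853 ] [-0.5982 -0.0387  0.5161] 0.0066868298657378955 [-0.6128  0.1613  1.7025 -0.0002  1.2784 -1.8949]
(0.4238, -0.318, 0.16) [ 4.4582 -0.9617 -0.0012]
(0.5622, -0.3295, 0.16) [-0.0735 -0.0163 -0.0043]
```

View pics/c4.png

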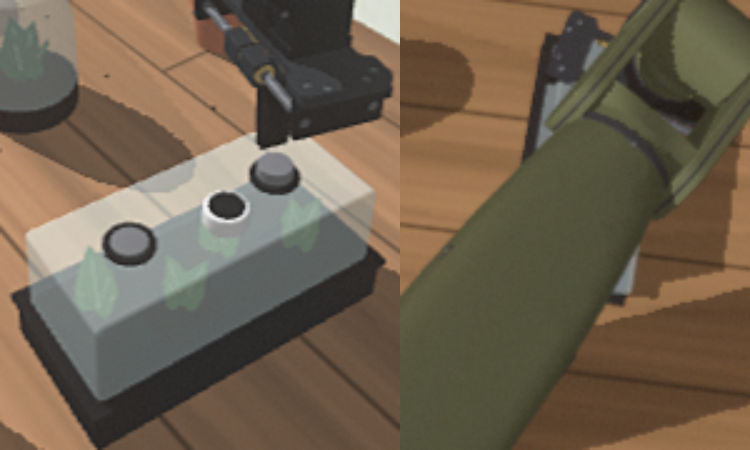

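The first plug (crop 130,243) now sits flush like a shut one. The gauge is undisturbed, and the fingertip is above the second plug (275,170).

{"fn": "carry_out", "kwargs": {
  "moves": [
    [[-0.08, -0.02, 0, 0, -1], [-0.08, -0.02, 0.2, 0, -1], [-0.08, -0.02, 0.4, 0, -1], [-0.08, -0.02, 0.6, 0, -1], [-0.08, -0.02, 0.7, 0, -1], [-0.08, -0.02, 0.8, 0, -1], [-0.08, -0.02, 0.85, 0, -1], [-0.08, -0.02, 0.9, 0, -1], [-0.08, -0.02, 0.95, 0, -1], [-0.08, -0.02, 1.0, 0, -1], [-0.08, -0.02, 1.05, 0, -1], [-0.08, -0.02, 1.05, 0, -1]]
  ]
}}

```text
time_s: 7.23
tool_pos: [0.5637, -0.3297, 0.1285]
orientation: [-3.141, 0.0, 2.854]
contact_force: [-1.0, 0.6, 2.0]
gripper_width: 0.007
```

{"fn": "carry_out", "kwargs": {
  "moves": [
    [[0, 0, 0.04, 0, -1], [0, 0, 0.08, 0, -1], [0, 0, 0.08, 0, -1]]
  ]
}}

```text
time_s: 7.48
tool_pos: [0.5638, -0.3298, 0.1263]
orientation: [-3.141, 0.001, 2.854]
contact_force: [-1.3, 1.1, 3.4]
gripper_width: 0.004
```

{"fn": "carry_out", "kwargs": {
  "moves": [
    [[0, 0, 0.03, 0, -1], [0, 0, 0.05, 0, -1], [0, 0, 0.05, 0, -1]]
  ]
}}

```text
time_s: 7.73
tool_pos: [0.5638, -0.3298, 0.1263]
orientation: [-3.141, 0.001, 2.854]
contact_force: [-2.9, 2.2, 8.2]
gripper_width: 0.003
```

{"fn": "carry_out", "kwargs": {
  "moves": [
    [[0, 0, 0.03, 0, -1], [0, 0, 0.03, 0, -1], [0, 0, 0.03, 0, -1]]
  ]
}}

```text
time_s: 7.98
tool_pos: [0.5638, -0.3298, 0.1262]
orientation: [-3.141, 0.001, 2.854]
contact_force: [-5.0, 2.7, 12.5]
gripper_width: 0.005
```

{"fn": "carry_out", "kwargs": {
  "moves": [
    [[0, 0, -0.2, 0, -1], [0, 0, -0.7, 0, -1], [0, 0, -1.5, 0, -1], [0, 0, -2.5, 0, -1], [0, 0, -3.5, 0, -1], [0.5, 0.5, -4, 0, -1], [1.4, 1.5, -4, 0, -1], [2.3, 2.4, -4, 0, -1], [3.2, 3.4, -4, 0, -1], [4.1, 4.4, -4, 0, -1], [5, 5.3, -4, 0, -1], [5.9, 6.3, -4, 0, -1], [6.8, 7.3, -4, 0, -1], [7.7, 8.2, -4, 0, -1], [8.6, 9.2, -4, 0, -1], [9.5, 10.1, -4, 0, -1], [10, 10.7, -4, 0, -1], [10, 10.7, -4, 0, -1], [10, 10.7, -4, 0, -1]]
  ]
}}

```text
time_s: 9.57
tool_pos: [0.3669, 0.064, 0.2444]
orientation: [3.141, 0.002, 2.857]
contact_force: [-0.1, 0.7, -0.4]
gripper_width: 0.002
```

```bash
python3 d.py|head -1; python3 - <<'E'
from h import *
s=ctrl.read_camera("side")[:,:,::-1];t=ctrl.read_camera("top")[:,:,::-1]
cv2.imwrite("pics/s5.png",s);cv2.imwrite("pics/t5.png",t)
s0=cv2.imread("pics/side0.png");t0=cv2.imread("pics/top0.png")
cv2.imwrite("pics/c5.png",np.vstack([np.hstack([cv2.resize(i[240:350,275:435],None,fx=2.4,fy=2.4) for i in(s0,s)]),np.hstack([cv2.resize(i[195:325,320:480],None,fx=2.4,fy=2.4) for i in(t0,t)])]))
E
```

```text
9.5667 [0.3669 0.064  0.2444] [3.1414 0.002  2.8568] [-0.0599  0.6722 -0.416 ] 0.0015043561697809988 [ 0.0286 -0.5663  2.1796 -0.0004  1.5263 -1.2573]
```

View pics/c5.png

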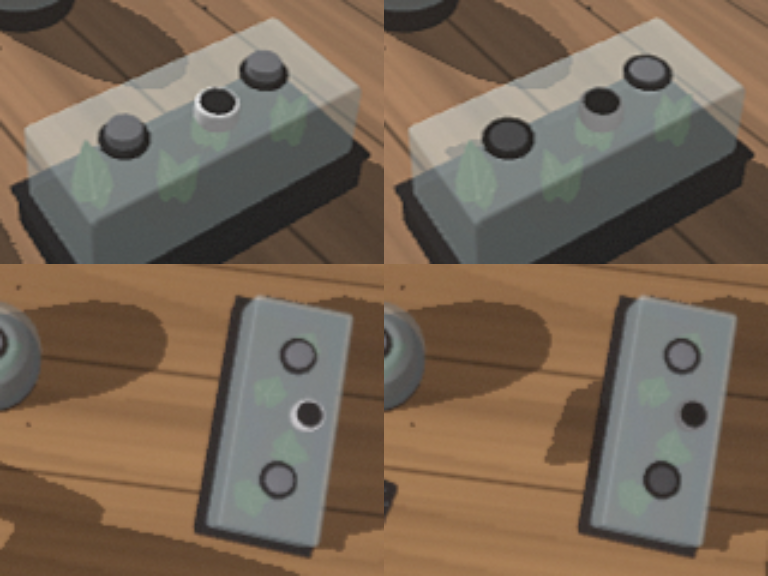

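View pics/t5.png

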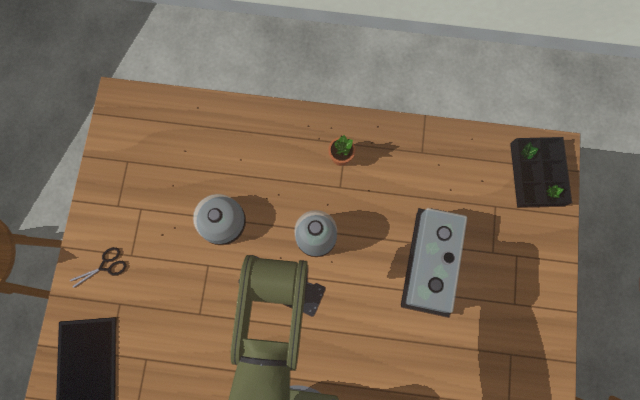

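View pics/s5.png

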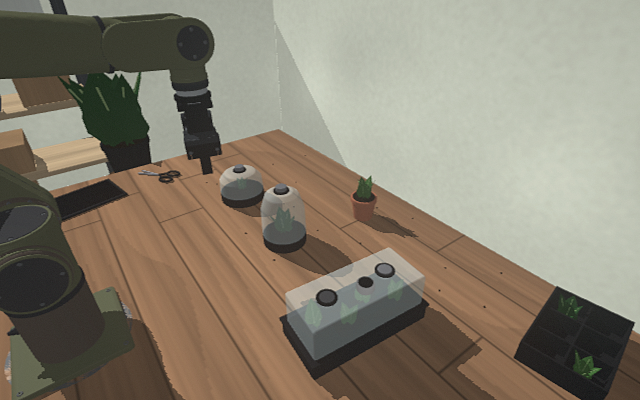

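Both plugs, at side (327,297) and (385,269), are flush with only a thin rim showing; the near one and the gauge lie in the arm's shadow. The gauge, propagator, both covers with their vents, and the pot are at the same pixels as before. The hand is clear, so I'm handing in.

```bash
python3 -c "
from rig import ctrl
print(ctrl.sign_off())"
```

```text
the job is handed in; nothing more can be done
None
```

I pressed both vent plugs of the long propagator home with the closed fingertips, then moved the hand well clear and handed the job in at about 9.7 s.

- **Plugs:** both hit their hard stop at a measured height of 126.2 mm, against 126 mm expected. The height stopped changing while the upward force rose to about 12 N, the most I pressed with. In the final pictures both look flush.
- **Everything else:** compared by eye with the first pictures, the propagator, gauge, both round covers (vents still up) and pot had not moved. The hand finished at [0.367, 0.064, 0.244], touching nothing.
- **Limits of the checks:** while pressing, small sideways forces of up to about 5 N built up, but I saw no shift. In the last pictures the nearer plug and the gauge lay in the arm's shadow, so that view of them is less clear. Position readings scattered by 1–2 mm while the arm was still settling. No check failed or disagreed.

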